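# Turn a tray of LED driver bricks over into its twin

## Task

The driver bricks in the full tray need their undersides facing up for the mounting pads. Turn them all at once: lay the empty tray face-down over them so the two rims meet, flip the closed pair over and set it down flat on the bench, then lift off the tray that is now on top and lay it flat on the bench clear of the other, leaving every brick feet-up in its pocket. Handle the pair gently, do not let it topple or drop, lose no brick from the trays on the way, and leave the other things on the bench where they are.

Things in the scene. Friction and masses are not known exactly. Their poses are not given: they have to be found in the camera images.
- full_tray_c (a point): the full tray: grey plastic, open side up at the start, 60 mm wide (x) by 141 mm long (y) by 22.5 mm tall, 70 g, straight plain outer sides, floor 3.5 mm, walls 3 mm; three pockets in a row along y, 46 mm apart, each 54 x 43 mm and 19 mm deep, a brick in each. This point is its centre, half-way up; its z axis points out of its open side (up at the start).
- empty_tray_c (a point): an identical tray, empty, open side down on the bench at the start. Point and axes as for the full tray (z down at the start). Rim to rim they make a pack 45 mm thick, bricks half in each (2 mm of play), about 0.35 kg, centre of mass at its middle; nothing latches it. It stands by itself on a 60 x 45 mm end, but may then gape some mm until squeezed shut.
- brick0_c (a point): LED driver brick, in the -y end pocket of the full tray at the start: black plastic, 50 x 38 x 36 mm (x, y, z), rounded edges, about 70 g, 2 to 2.5 mm of play all round; it stands 17 mm above the rim. This point is its centre; its z axis points out of the face with the silver plate (up at the start); the opposite face has four grey feet.
- brick1_c (a point): LED driver brick, in the middle pocket of the full tray at the start: black plastic, 50 x 38 x 36 mm (x, y, z), rounded edges, about 70 g, 2 to 2.5 mm of play all round; it stands 17 mm above the rim. This point is its centre; its z axis points out of the face with the silver plate (up at the start); the opposite face has four grey feet.
- brick2_c (a point): LED driver brick, in the +y end pocket of the full tray at the start: black plastic, 50 x 38 x 36 mm (x, y, z), rounded edges, about 70 g, 2 to 2.5 mm of play all round; it stands 17 mm above the rim. This point is its centre; its z axis points out of the face with the silver plate (up at the start); the opposite face has four grey feet.
- spray_can: bystander: tall black spray can with yellow cap, 52 mm diameter, 190 mm tall; origin at the centre of its underside
- glue_can: bystander: red spray can with white cap, 60 mm diameter, 125 mm tall; origin at the centre of its underside
- tape_roll: bystander: roll of pale masking tape lying flat, 96 mm diameter, 24 mm tall; origin at the centre of its underside
- pen_tin: bystander: steel tin of pens, 76 mm diameter, about 150 mm tall with the pens; origin at the centre of its underside
- cutters: bystander: pair of side cutters with red handles lying flat, 145 mm long, 12 mm high; origin near the rivet, on the bench
- wire_spool: bystander: spool of copper wire with white flanges, 72 mm diameter, 50 mm tall; origin at the centre of its underside
There are look-alikes about, which are no part of the job. Leave any green or yellow look-alike of the part that bears brick2_c alone.

How it is judged:
On the way, in this order (a step that is already met when the one before it is completed fails the run):
1. the empty tray lies face-down on the full one, rim to rim (centres within 8 mm in plan, long sides parallel within 0.06 rad, rims closed within 3 mm) (angle between full_tray_c's own z axis and vertical below 0.08 rad and angle between empty_tray_c's own z axis and vertical above 3.06 rad and horizontal distance between full_tray_c and empty_tray_c below 0.008 m and angle between the y axis of full_tray_c and the y axis of empty_tray_c, either way round below 0.06 rad and z of empty_tray_c in the frame of full_tray_c between 0.015 and 0.0255 m), for 0.2 s.
2. the closed pair lies flat on the bench the other way up: the first tray on top, face-down, on the second one, all three bricks feet-up between them (angle between empty_tray_c's own z axis and vertical below 0.08 rad and angle between full_tray_c's own z axis and vertical above 3.06 rad and height (world z) of empty_tray_c below 0.016 m and horizontal distance between full_tray_c and empty_tray_c below 0.008 m and angle between the y axis of full_tray_c and the y axis of empty_tray_c, either way round below 0.06 rad and z of full_tray_c in the frame of empty_tray_c below 0.0265 m and z of brick0_c in the frame of empty_tray_c between 0.005 and 0.015 m and horizontal distance between each of brick0_c, brick1_c, brick2_c and empty_tray_c below 0.06 m and angle between each of brick0_c, brick1_c, brick2_c's own z axis and vertical above 3 rad and z of brick1_c in the frame of empty_tray_c between 0.005 and 0.015 m and z of brick2_c in the frame of empty_tray_c between 0.005 and 0.015 m), for 0.2 s.
At the end, for the whole second after the job is handed in: The second tray stands flat on the bench, open side up (0.08 rad), all three bricks feet-up in its pockets (brick centre 5 to 15 mm above the tray's centre); the first tray lies flat on the bench, either way up, beside the other (centres at least 65 mm apart); all at rest (under 20 mm/s) (angle between empty_tray_c's own z axis and vertical below 0.08 rad and height (world z) of each of empty_tray_c, full_tray_c below 0.016 m and z of brick0_c in the frame of empty_tray_c between 0.005 and 0.015 m and horizontal distance between each of brick0_c, brick1_c, brick2_c and empty_tray_c below 0.06 m and angle between each of brick0_c, brick1_c, brick2_c's own z axis and vertical above 3 rad and z of brick1_c in the frame of empty_tray_c between 0.005 and 0.015 m and z of brick2_c in the frame of empty_tray_c between 0.005 and 0.015 m and horizontal distance between full_tray_c and empty_tray_c above 0.065 m and (angle between full_tray_c's own z axis and vertical below 0.08 rad or angle between full_tray_c's own z axis and vertical above 3.06 rad) and linear speed of each of full_tray, empty_tray, brick0, brick1, brick2 below 0.02 m/s); the robot touches nothing.
It fails at once if a brick has left the trays (its centre more than 80 mm from the centres of both) ((distance between brick0_c and full_tray_c above 0.08 m and distance between brick0_c and empty_tray_c above 0.08 m) or (distance between brick1_c and full_tray_c above 0.08 m and distance between brick1_c and empty_tray_c above 0.08 m) or (distance between brick2_c and full_tray_c above 0.08 m and distance between brick2_c and empty_tray_c above 0.08 m)).
It fails at once if a tray toppled, dropped or flung (turning faster than 10 rad/s or moving faster than 1.2 m/s) (angular speed of any of full_tray, empty_tray above 10 rad/s or linear speed of any of full_tray, empty_tray above 1.2 m/s).
It fails at once if a bystander moved more than 40 mm or was tipped over (distance of any of spray_can, glue_can, tape_roll, pen_tin, cutters, wire_spool from where it was at the start of the episode above 0.04 m or angle between any of spray_can, glue_can, tape_roll, pen_tin, cutters, wire_spool's own z axis and vertical above 0.5 rad).
It also fails if it takes over 72 s, if anything falls off the work surface, if the arm or the gripper's body presses on something with over 40 N, if the wrist force passes 120 N, or if a joint passes its speed limit or range.

## Robot

A 6-joint arm with a two-finger parallel gripper is mounted at the origin on the work surface. World frame = base frame: x ahead of the robot, y to its left, z up, the work surface at z = 0. Lengths are in m, angles in rad, forces in N, time in s.
With the tool pointing down it reaches from about 0.35 to 0.85 m from the base axis. Payload 8.1 kg.
Tool frame: the origin (TCP) lies between the finger pads; the fingertips stand 11 mm ahead of it and the grasp point (between the pads) lies 8 mm behind it (robot.tips_ahead is the distance from the TCP to the fingertips, in m); z points along the fingers, y is the line along which they close (so a half turn about z gives the same grasp; the last joint's range is limited). The gripper opens to 93 mm and grips with 3 to 60 N. Pads are 15 mm wide; open, the fingers measure 128 mm over their backs; the gripper's body (75 mm by 188 mm) begins 65 mm behind the grasp point.
Start: joints at [1.129, 0.13, 1.488, -0, 1.523, -0.085], TCP at [0.21, 0.562, 0.23] pointing down, gripper open.
Joint ranges: [-2.96, 2.96], [-0.89, 2.26], [0.02, 2.5], [-1.34, 4.48], [0, 2.73], [-2.66, 2.66]. Speed limits (rad/s): [2.39, 2.39, 2.79, 3.14, 3.14, 3.14].

## Interface

Orientations are given as a rotation vector (axis times angle).
In Python, from plant import robot gives the robot as it stands. The module is installed in compiled form; this text tells all that it offers.
- The arm moves only by the tool move_arm, never from a script. Its argument "deltas" is one flat list of numbers, 7 for each row, row after row: the shift along the tool's x, y, z in m, then the turn, a rotation vector about the tool's x, y, z in rad, then the opening, from 0 (shut) to 1 (fully open). A call has 1 to 12 rows; each row is the pose to reach, as a shift and turn from the pose commanded when the call began, along the tool's axes at that moment; what a row does not reach only later rows make up. A row lasts 1/8 s, in which the tool goes at most 62.5 mm and 10.7 degrees, less where a joint would pass 70% of its speed; a pose out of reach is approached as far as the arm can. A call with a gripper value outside its range is refused whole. The fingers move at their own pace and stop on an object; "squeeze" is the grip in N (left out, the last holds). Time passes only in rows, so rows that repeat a pose let the fingers close. It gives the time, the measured TCP pose, the force, the opening and the grip force at its end, in the units of the state.
- robot.read_state(): the state, without advancing time (a new reading comes with each control period).
- robot.read_camera(name): name is "scene" or "top" or "wrist"; returns (picture, depth): 480x640x3 uint8, red, green, blue; 480x640 float32, m along the optical axis (not along the pixel's ray), 0 where there is no reading.
- robot.camera_model(name): a dict with "K" (3x3 intrinsics, pixels), "R" (3x3) and "t" (3): a world point X has camera coordinates R X + t; the wrist camera has in their place "tool_from_camera" (4x4, takes a point from camera to tool coordinates, whose origin is the TCP and whose axes are the flange's). Camera axes: x right, y down, z forward; pixel columns grow to the right and rows downward; lengths in m; the calibration is good to about 2 mm. The wrist camera is an equidistant fisheye: a pixel r from the principal point sees the ray r / f radians off the axis. A picture is of the moment at which its call begins: read the wrist's pose just before it. camera_model takes no time and is no camera call.
- robot.close_job(): hands the job in; it is judged then, once.
Trained networks look in the newest picture that a camera, given by its name, has taken for a name from the list of things; names that differ only in an ending like _2 or _b are one class to them, and where a whole thing is asked for, a point or a joint stands for the part that bears it (a point fixed in the world has none). Each returns a list of dicts, best first, with "confidence" (0 to 1); they miss things now and then, are a little off and sometimes report something else, mostly with a low value. They report only what shows in the picture. A call takes as long as a camera call. They do not tell look-alikes from the thing itself.
- robot.recognise(camera, label): "uv" ([column, row] in pixels, amid what is visible of it).
The state is a dict: "t": time; "q": joint angles; "dq": joint speeds; "joint_torque": joint torques, N m; "tool_pos": TCP position; "orientation": TCP orientation; "force": force on the tool from outside, world axes, zero at the start; "wrist_torque": the same for the moment, N m; "opening": finger opening in m; "gripper_force": force on a finger pad.
Only numpy, scipy, OpenCV 4.12 (cv2) and the standard library are available. Lean on these libraries where they do the work, as an engineer would, in place of code of your own. Each camera call takes 0.05 s, during which the arm holds its last target. There are 200 camera calls.

## Working session

There is one attempt and no reset: what is moved stays moved. The work goes in short steps, Python scripts to look and compute and a tool call to move; the robot and the scene stay as the last step left them, time stands still between calls to the robot, and variables do not carry over. Pictures are saved under pics/ and viewed, at most 10 in all, crops included, and the job is handed in when it is done.

Besides the shell and the picture viewer there is one more tool, called after "Emit:" by a JSON object that holds its "name" and its "arguments". move_arm: Moves the arm, as the interface text tells. Its arguments: {"type":"object","properties":{"deltas":{"type":"array","items":{"type":"number"}},"squeeze":{"type":"number"}},"required":["deltas"]}

```bash
ls; mkdir -p pics
python3 - <<'E'
from plant import robot
import cv2,numpy as np
s=robot.read_state(); print(s)
for c in("top","scene"):
    p,d=robot.read_camera(c); cv2.imwrite(f"pics/{c}0.png",p[:,:,::-1]); np.save(f"pics/{c}0.npy",d)
    print(c,robot.camera_model(c))
    for l in("full_tray_c","empty_tray_c","brick0_c"):
        print(l,[(np.round(r["uv"]),round(r["confidence"],2)) for r in robot.recognise(c,l)])
print(robot.camera_model("wrist"))
E
```

```text
pics
{'t': 0.0, 'q': array([ 1.12857885e+00,  1.31123447e-01,  1.48927483e+00,  3.29775327e-06,
        1.52296921e+00, -8.53849378e-02]), 'dq': array([ 0.00108777, -0.00169275,  0.00195523, -0.00013585, -0.00056571,
       -0.00020598]), 'joint_torque': array([-2.55007202e-03, -5.59852767e+01, -4.91747832e+01,  7.65026081e-02,
        3.59539955e-02, -1.17494242e-04]), 'tool_pos': array([0.20932425, 0.56173031, 0.22861239]), 'orientation': array([-5.57459583e-01, -3.09126324e+00,  2.68971232e-03]), 'force': array([-0.19574805,  0.06285552,  1.36431247]), 'wrist_torque': array([ 0.03304253, -0.0149044 ,  0.00432543]), 'gripper_force': 0.0, 'opening': 0.09287848540886558}
top {'K': array([[567.2018372 ,   0.        , 315.25739439],
       [  0.        , 567.2018372 , 225.41384327],
       [  0.        ,   0.        ,   1.        ]]), 'R': array([[ 0.06794984, -0.99768367,  0.00318153],
       [-0.97427396, -0.06704161, -0.21516431],
       [ 0.21487922,  0.0115207 , -0.97657268]]), 't': array([-0.08848579,  0.56887103,  1.09469004])}
full_tray_c [(array([356., 256.]), 0.57)]
empty_tra
[... 475 characters left out ...]
l_tray_c [(array([273., 234.]), 0.76)]
empty_tray_c [(array([439., 267.]), 0.69), (array([274., 215.]), 0.17)]
brick0_c [(array([254., 212.]), 0.92), (array([169., 260.]), 0.7)]
{'K': array([[371.64829954,   0.        , 319.15967992],
       [  0.        , 371.64829954, 239.2581641 ],
       [  0.        ,   0.        ,   1.        ]]), 'tool_from_camera': array([[ 8.42762342e-04, -9.64212857e-01, -2.65128000e-01,
         7.35176942e-02],
       [ 9.99999619e-01,  7.52360952e-04,  4.42525567e-04,
         7.30416058e-04],
       [-2.27216887e-04, -2.65128272e-01,  9.64213124e-01,
        -1.54766421e-01],
       [ 0.00000000e+00,  0.00000000e+00,  0.00000000e+00,
         1.00000000e+00]])}
```

View pics/top0.png

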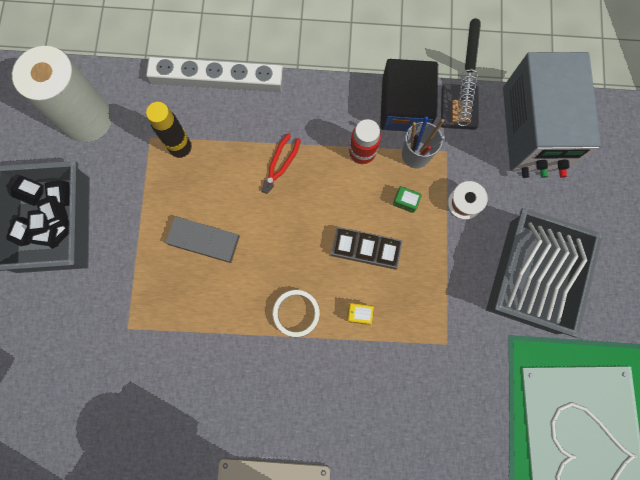

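View pics/scene0.png

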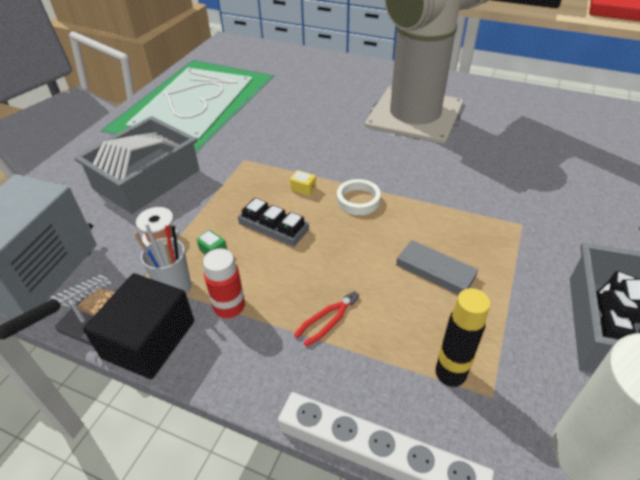

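Top view: full tray with three silver-topped bricks at (367,247), empty grey tray at (201,239). Look-alikes are the green brick (407,198) and the yellow brick (361,313), both loose, plus a bin of bricks at far left (40,215). The tray bricks are the only ones in a three-pocket grey tray, so they fit the description. Next I measure both trays.

```bash
cat > h.py <<'E'
import numpy as np,cv2
from plant import robot
from scipy.spatial.transform import Rotation as R
def cloud(c,d):
    m=robot.camera_model(c);K=m["K"];v,u=np.mgrid[:480,:640]
    P=np.stack([(u-K[0,2])/K[0,0]*d,(v-K[1,2])/K[1,1]*d,d],-1)
    W=(P-m["t"])@m["R"]; W[d==0]=np.nan; return W
def rect(W,uv,rad,zlo,zhi):
    v,u=np.mgrid[:480,:640]; m=(np.hypot(u-uv[0],v-uv[1])<rad)&(W[...,2]>zlo)&(W[...,2]<zhi)
    n,l,st,_=cv2.connectedComponentsWithStats(m.astype(np.uint8)); k=1+np.argmax(st[1:,4]); p=W[l==k]
    (cx,cy),(a,b),an=cv2.minAreaRect((p[:,:2]*1000).astype(np.float32))
    if a<b: a,b,an=b,a,an+90
    return dict(c=(round(cx,1),round(cy,1)),L=round(a,1),W=round(b,1),ang=round((an+0)%180,1),zmed=round(float(np.median(p[:,2]))*1000,1),n=len(p))
def pose():
    s=robot.read_state();return s,s["tool_pos"],R.from_rotvec(s["orientation"]).as_matrix()
def plan(target,Rt):
    """shift in tool axes and rotvec about tool axes to reach target"""
    s,p,Q=pose();return np.round(Q.T@(np.array(target)-p),4),np.round(R.from_matrix(Q.T@Rt).as_rotvec(),4)
E
python3 - <<'E'
from h import *
d=np.load("pics/top0.npy");W=cloud("top",d)
for n,uv,r in(("empty",(201,239),55),("full",(367,247),55),("fullrim",(367,247),55)):
    print(n,rect(W,uv,r,.012,.03 if n!="full" else .06))
for n,uv,r in(("tape",(296,313),40),("cutters",(280,165),40),("glue",(366,145),30),("tin",(422,145),30),("spool",(468,200),30),("can",(175,135),45),("green",(407,198),20),("yellow",(361,313),20)): print(n,rect(W,uv,r,.006,.3))
print([np.round(W[y,x],3) for x,y in((280,240),(240,300),(345,243),(367,247),(389,251))])
E
```

```text
empty {'c': (538.2, 186.8), 'L': 142.6, 'W': 61.0, 'ang': 77.8, 'zmed': 23.1, 'n': 1941}
full {'c': (543.7, -159.6), 'L': 141.3, 'W': 61.6, 'ang': 82.0, 'zmed': 38.5, 'n': 1837}
fullrim {'c': (543.7, -159.6), 'L': 141.3, 'W': 61.6, 'ang': 82.0, 'zmed': 22.3, 'n': 511}
tape {'c': (397.3, -22.2), 'L': 94.1, 'W': 93.3, 'ang': 95.0, 'zmed': 24.2, 'n': 704}
cutters {'c': (716.5, 36.2), 'L': 143.3, 'W': 45.2, 'ang': 162.0, 'zmed': 10.7, 'n': 614}
glue {'c': (758.7, -138.8), 'L': 61.0, 'W': 54.8, 'ang': 50.6, 'zmed': 107.9, 'n': 1084}
tin {'c': (776.0, -273.7), 'L': 108.4, 'W': 97.1, 'ang': 100.1, 'zmed': 71.1, 'n': 1649}
spool {'c': (660.0, -366.4), 'L': 72.6, 'W': 72.5, 'ang': 139.0, 'zmed': 50.2, 'n': 1007}
can {'c': (741.0, 260.4), 'L': 52.8, 'W': 47.1, 'ang': 120.9, 'zmed': 141.9, 'n': 1396}
green {'c': (653.3, -240.0), 'L': 50.3, 'W': 40.4, 'ang': 73.3, 'zmed': 35.6, 'n': 492}
yellow {'c': (404.1, -152.7), 'L': 50.4, 'W': 39.8, 'ang': 86.7, 'zmed': 35.8, 'n': 497}
[array([0.55 , 0.024, 0.   ]), array([0.417, 0.097, 0.001]), array([ 0.545, -0.113,  0.042]), array([ 0.54 , -0.159,  0.043]), array([ 0.534, -0.204,  0.043])]
```

```bash
cat >> h.py <<'E'
def down(deg,tilt=0):
    a=np.deg2rad(deg);z=np.array([0,0,-1.]);y=np.array([np.cos(a),np.sin(a),0])
    return np.stack([np.cross(y,z),y,z],1)@R.from_rotvec([0,np.deg2rad(tilt),0]).as_matrix()
E
python3 - <<'E'
from h import *
print(plan([.5382,.1868,.15],down(-12.2)))
E
```

```text
(array([-0.4391, -0.2369,  0.0795]), array([-2.000e-04,  1.000e-04,  1.427e+00]))
```

Emit:
{"name": "move_arm", "arguments": {"deltas": [-0.055, -0.03, 0.01, 0, 0, 0.18, 1, -0.11, -0.06, 0.02, 0, 0, 0.36, 1, -0.165, -0.09, 0.03, 0, 0, 0.54, 1, -0.22, -0.12, 0.04, 0, 0, 0.72, 1, -0.275, -0.15, 0.05, 0, 0, 0.9, 1, -0.33, -0.18, 0.06, 0, 0, 1.08, 1, -0.385, -0.21, 0.07, 0, 0, 1.25, 1, -0.4391, -0.2369, 0.0795, 0, 0, 1.427, 1, -0.4391, -0.2369, 0.0795, 0, 0, 1.427, 1, -0.4391, -0.2369, 0.0795, 0, 0, 1.427, 1], "squeeze": 15}}

```text
t: 1.65
tool_pos: [0.5381, 0.1867, 0.1499]
orientation: [-2.444, -1.972, 0.001]
force: [-0.0, 0.2, -0.7]
opening: 0.0931
gripper_force: 0.0
```

```bash
cat >> h.py <<'E'
def wcloud(name=None):
    s,p,Q=pose(); im,d=robot.read_camera("wrist")
    if name: cv2.imwrite(f"pics/{name}.png",im[:,:,::-1])
    m=robot.camera_model("wrist");K=m["K"];T=m["tool_from_camera"];v,u=np.mgrid[:480,:640]
    a=(u-K[0,2])/K[0,0];b=(v-K[1,2])/K[1,1];th=np.hypot(a,b);k=np.where(th>1e-6,np.tan(np.minimum(th,1.5))/np.maximum(th,1e-6),1)
    P=np.stack([a*k*d,b*k*d,d],-1)@T[:3,:3].T+T[:3,3]
    W=P@Q.T+p; W[(d==0)|(th>1.4)]=np.nan; return im,W
def rectxy(W,xy,rad,zlo,zhi):
    m=(np.hypot(W[...,0]-xy[0],W[...,1]-xy[1])<rad)&(W[...,2]>zlo)&(W[...,2]<zhi)
    n,l,st,_=cv2.connectedComponentsWithStats(m.astype(np.uint8)); k=1+np.argmax(st[1:,4]); p=W[l==k]
    (cx,cy),(a,b),an=cv2.minAreaRect((p[:,:2]*1000).astype(np.float32))
    if a<b: a,b,an=b,a,an+90
    return dict(c=(round(cx,1),round(cy,1)),L=round(a,1),W=round(b,1),ang=round(an%180,1),zmed=round(float(np.median(p[:,2]))*1000,1),n=len(p))
E
python3 - <<'E'
from h import *
im,W=wcloud("w1")
print(rectxy(W,(.538,.187),.1,.015,.04))
print(plan([.5382,.1868,.015],down(-12.2)))
E
```

```text
{'c': (539.4, 189.7), 'L': 140.2, 'W': 60.6, 'ang': 77.8, 'zmed': 22.4, 'n': 12926}
(array([-0.0006,  0.0006,  0.1352]), array([-0.0004, -0.0003,  0.0012]))
```

View pics/w1.png

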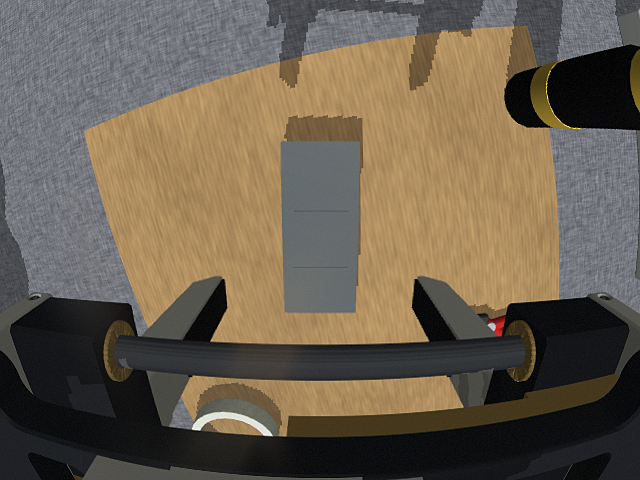

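The wrist view shows the empty tray at (320,225), centred between the fingers. To cancel calibration bias I'll measure the full tray from the same relative pose before grasping.

Run:
```python
from h import *
print(plan([.5437,-.1596,.15],down(-8)))
```

```text
(array([-3.381e-01,  7.870e-02,  1.000e-04]), array([-0.0004, -0.0004, -0.0721]))
```

Emit:
{"name": "move_arm", "arguments": {"deltas": [-0.06, 0.014, 0, 0, 0, 0, 1, -0.12, 0.028, 0, 0, 0, -0.02, 1, -0.18, 0.042, 0, 0, 0, -0.04, 1, -0.24, 0.056, 0, 0, 0, -0.06, 1, -0.3, 0.07, 0, 0, 0, -0.07, 1, -0.338, 0.0787, 0, 0, 0, -0.072, 1, -0.338, 0.0787, 0, 0, 0, -0.072, 1, -0.338, 0.0787, 0, 0, 0, -0.072, 1]}}

```text
t: 2.7
tool_pos: [0.5439, -0.1583, 0.1503]
orientation: [-2.37, -2.061, -0.001]
force: [-0.7, 0.2, -0.6]
opening: 0.0931
gripper_force: 0.0
```

Run:
```python
from h import *
s,p,Q=pose();print(p)
im,W=wcloud("w2")
print(rectxy(W,(.5437,-.16),.1,.015,.05)); print(rectxy(W,(.5437,-.16),.1,.017,.027))
for i in(-1,0,1): print(rectxy(W,(.5437+i*.0064,-.16+i*.0456),.03,.032,.05))
m=robot.camera_model("wrist")
cv2.imwrite("pics/w2c.png",cv2.resize(im[100:340,220:420,::-1],None,fx=2.5,fy=2.5))
```

```text
[ 0.54391676 -0.15831563  0.15034236]
{'c': (544.9, -156.6), 'L': 141.5, 'W': 60.7, 'ang': 82.1, 'zmed': 38.7, 'n': 12454}
{'c': (544.9, -156.6), 'L': 141.5, 'W': 60.7, 'ang': 82.1, 'zmed': 22.1, 'n': 2275}
{'c': (537.9, -201.1), 'L': 50.4, 'W': 38.0, 'ang': 170.7, 'zmed': 39.1, 'n': 2792}
{'c': (544.9, -156.9), 'L': 50.0, 'W': 37.8, 'ang': 171.3, 'zmed': 39.1, 'n': 3163}
{'c': (550.4, -111.0), 'L': 50.3, 'W': 38.1, 'ang': 173.6, 'zmed': 39.1, 'n': 3477}
```

View pics/w2c.png

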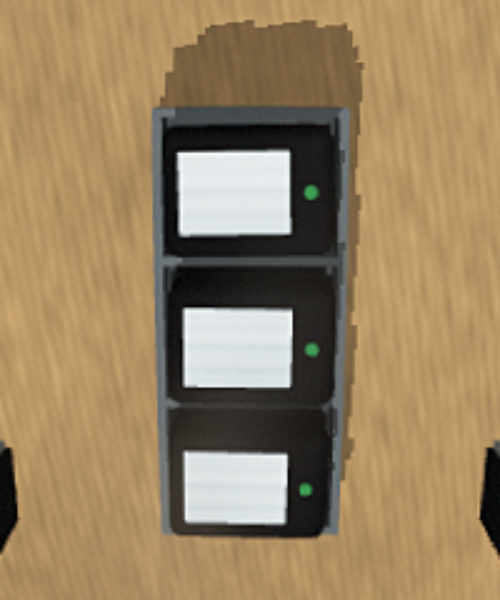

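The enlarged crop shows a grey tray with three black, silver-plated bricks in its pockets, at (250,320). This is the right tray, not the loose green or yellow ones. Wrist and top measurements agree apart from a constant bias. Now I go back to the empty tray.

Run:
```python
from h import *
print(plan([.5388,.188,.06],down(-12.2)),plan([.5388,.188,.015],down(-12.2)))
```

```text
(array([ 0.342 , -0.0529,  0.0905]), array([ 0.0001, -0.0006,  0.0743])) (array([ 0.342 , -0.0529,  0.1355]), array([ 0.0001, -0.0006,  0.0743]))
```

Emit:
{"name": "move_arm", "arguments": {"deltas": [0.06, -0.009, 0, 0, 0, 0.02, 1, 0.12, -0.018, 0, 0, 0, 0.04, 1, 0.18, -0.028, 0, 0, 0, 0.06, 1, 0.24, -0.037, 0, 0, 0, 0.074, 1, 0.3, -0.046, 0.03, 0, 0, 0.074, 1, 0.342, -0.053, 0.06, 0, 0, 0.074, 1, 0.342, -0.053, 0.09, 0, 0, 0.074, 1, 0.342, -0.053, 0.115, 0, 0, 0.074, 1, 0.342, -0.053, 0.135, 0, 0, 0.074, 1, 0.342, -0.053, 0.135, 0, 0, 0.074, 1]}}

```text
t: 4.0
tool_pos: [0.5377, 0.1865, 0.0137]
orientation: [-2.445, -1.971, 0.004]
force: [-0.6, -0.4, -0.3]
opening: 0.0928
gripper_force: 0.0
```

Emit:
{"name": "move_arm", "arguments": {"deltas": [0, 0, 0, 0, 0, 0, 0.55, 0, 0, 0, 0, 0, 0, 0.55, 0, 0, 0, 0, 0, 0, 0.55, 0, 0, 0, 0, 0, 0, 0.55, 0, 0, 0, 0, 0, 0, 0.55, 0, 0, 0, 0, 0, 0, 0.55], "squeeze": 15}}

```text
t: 4.75
tool_pos: [0.5397, 0.1859, 0.0157]
orientation: [2.447, 1.97, 0.001]
force: [-1.1, -1.5, 5.6]
opening: 0.0597
gripper_force: 15.0
```

Run:
```python
from h import *
s,p,Q=pose()
print(plan([p[0],p[1],.11],down(-12.2)),plan([p[0]+.0055,p[1]-.3463,.11],down(-7.9)))
```

```text
(array([ 0.    ,  0.0001, -0.0943]), array([ 0.0006, -0.0002, -0.0022])) (array([-0.3371,  0.0793, -0.0943]), array([ 0.0006, -0.0001, -0.0772]))
```

Emit:
{"name": "move_arm", "arguments": {"deltas": [0, 0, -0.02, 0, 0, 0, 0.55, 0, 0, -0.055, 0, 0, 0, 0.55, 0, 0, -0.094, 0, 0, 0, 0.55, -0.05, 0.012, -0.094, 0, 0, -0.01, 0.55, -0.105, 0.025, -0.094, 0, 0, -0.025, 0.55, -0.16, 0.038, -0.094, 0, 0, -0.04, 0.55, -0.215, 0.05, -0.094, 0, 0, -0.055, 0.55, -0.265, 0.062, -0.094, 0, 0, -0.065, 0.55, -0.31, 0.073, -0.094, 0, 0, -0.073, 0.55, -0.337, 0.0793, -0.094, 0, 0, -0.077, 0.55, -0.337, 0.0793, -0.094, 0, 0, -0.077, 0.55, -0.337, 0.0793, -0.094, 0, 0, -0.077, 0.55]}}

```text
t: 6.25
tool_pos: [0.545, -0.1596, 0.1096]
orientation: [-2.369, -2.063, -0.001]
force: [0.2, 0.5, -0.6]
opening: 0.0598
gripper_force: 15.0
```

Run:
```python
from h import *
s,p,Q=pose();print(p,s["opening"],np.round(Q,3).tolist())
im,d=robot.read_camera("top");cv2.imwrite("pics/t3.png",im[150:350,250:450][:,:,::-1].repeat(3,0).repeat(3,1))
T=cloud("top",d)
im,W=wcloud()
for C in(T,W):
  for lo,hi in((.1,.135),(.088,.128)):
    try: print(rectxy(C,(.545,-.16),.1,lo,hi))
    except Exception as e: print(e)
```

```text
[ 0.54495181 -0.15960823  0.10962041] 0.05984340161734562 [[0.138, 0.99, 0.0], [0.99, -0.138, 0.0], [0.0, 0.0, -1.0]]
{'c': (548.1, -115.6), 'L': 66.2, 'W': 36.4, 'ang': 159.4, 'zmed': 117.1, 'n': 532}
{'c': (548.1, -115.6), 'L': 66.2, 'W': 36.4, 'ang': 159.4, 'zmed': 117.0, 'n': 541}
{'c': (549.0, -131.4), 'L': 91.9, 'W': 91.0, 'ang': 82.2, 'zmed': 116.3, 'n': 31354}
{'c': (548.9, -131.4), 'L': 91.9, 'W': 90.0, 'ang': 82.2, 'zmed': 116.3, 'n': 30559}
```

View pics/t3.png

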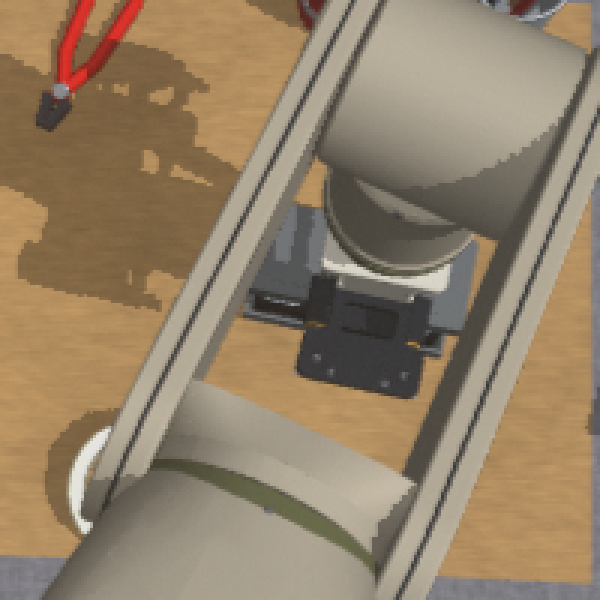

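Run:
```python
from h import *
im,W=wcloud()
a=np.deg2rad(82.1);l=np.array([np.cos(a),np.sin(a)]);w=np.array([np.sin(a),-np.cos(a)])
D=W[...,:2]-[.5449,-.1566];L=D@l*1000;X=D@w*1000;Z=W[...,2]
m=(Z>.112)&(Z<.121)&(L>25)&(L<90)&(abs(X)<45)
for lo in range(25,70,6):
    k=m&(L>lo)&(L<lo+6); print(lo,np.round(np.percentile(X[k],[0.5,99.5]),1))
for x in range(-25,25,10):
    k=m&(X>x)&(X<x+10); print(x,np.percentile(L[k],99.8))
# is lower full tray visible?
k=(Z<.05)&(Z>.015)&(abs(L)<85)&(abs(X)<45); print(k.sum())
```

```text
25 [-29.2  30.1]
31 [-29.1  29.9]
37 [-29.2  30.1]
43 [-29.3  30.1]
49 [-29.4  30.1]
55 [-29.1  30.2]
61 [-29.2  30.1]
67 [-29.6  30.1]
-25 71.39052551592458
-15 71.63769935128526
-5 71.62300809977992
5 71.66937862434901
15 71.54578942731152
0
```

Emit:
{"name": "move_arm", "arguments": {"deltas": [-0.001, -0.0004, 0.02, 0, 0, 0, 0.55, -0.001, -0.0004, 0.04, 0, 0, 0, 0.55, -0.001, -0.0004, 0.05, 0, 0, 0, 0.55, -0.001, -0.0004, 0.054, 0, 0, 0, 0.55, -0.001, -0.0004, 0.057, 0, 0, 0, 0.55, -0.001, -0.0004, 0.06, 0, 0, 0, 0.55, -0.001, -0.0004, 0.063, 0, 0, 0, 0.55, -0.001, -0.0004, 0.065, 0, 0, 0, 0.55, -0.001, -0.0004, 0.065, 0, 0, 0, 0.55]}}

```text
t: 7.52
tool_pos: [0.5443, -0.1611, 0.044]
orientation: [-2.369, -2.063, 0.0]
force: [-0.2, 0.3, -1.0]
opening: 0.0601
gripper_force: 15.0
```

Emit:
{"name": "move_arm", "arguments": {"deltas": [0, 0, 0.002, 0, 0, 0, 0.55, 0, 0, 0.004, 0, 0, 0, 0.55, 0, 0, 0.0055, 0, 0, 0, 0.55, 0, 0, 0.006, 0, 0, 0, 0.55, 0, 0, 0.006, 0, 0, 0, 0.55]}}

```text
t: 8.15
tool_pos: [0.5444, -0.1612, 0.0382]
orientation: [2.369, 2.063, -0.0]
force: [-0.4, -1.1, 1.4]
opening: 0.0598
gripper_force: 15.0
```

Emit:
{"name": "move_arm", "arguments": {"deltas": [0, 0, 0, 0, 0, 0, 1, 0, 0, 0, 0, 0, 0, 1, 0, 0, 0, 0, 0, 0, 1, 0, 0, 0, 0, 0, 0, 1, 0, 0, -0.01, 0, 0.1, 0, 1, 0, 0, -0.02, 0, 0.2, 0, 1, 0, 0, -0.02, 0, 0.2, 0, 1]}}

```text
t: 9.02
tool_pos: [0.5447, -0.163, 0.0587]
orientation: [-2.268, -1.969, -0.228]
force: [0.1, 0.2, -0.1]
opening: 0.093
gripper_force: 0.0
```

Run:
```python
from h import *
s,p,Q=pose();print(p,np.round(s["q"],3),s["opening"])
im,W=wcloud("w4"); print(rectxy(W,(.5444,-.158),.1,.036,.055))
```

```text
[ 0.54470569 -0.16303787  0.05869654] [-0.502  0.241  1.702  0.195  1.274 -0.426] 0.09298233284982362
{'c': (547.7, -137.6), 'L': 100.8, 'W': 60.8, 'ang': 82.1, 'zmed': 45.0, 'n': 24093}
```

```bash
cat >> h.py <<'E'
def gplan(g,deg,tilt):
    Rt=down(deg,tilt);return plan(np.array(g)+.008*Rt[:,2],Rt)
E
python3 - <<'E'
from h import *
print(gplan([.5447,-.1587,.055],-7.9,-20),gplan([.5447,-.1587,.0255],-7.9,-20))
E
```

```text
(array([-0.0012, -0.0001,  0.0105]), array([-1.000e-04, -5.471e-01, -2.300e-03])) (array([-0.007 , -0.0001,  0.0395]), array([-1.000e-04, -5.471e-01, -2.300e-03]))
```

Emit:
{"name": "move_arm", "arguments": {"deltas": [0, 0, 0.003, 0, -0.17, 0, 1, 0, 0, 0.006, 0, -0.34, 0, 1, -0.001, 0, 0.01, 0, -0.5, 0, 1, -0.002, 0, 0.017, 0, -0.547, -0.002, 1, -0.005, 0, 0.03, 0, -0.547, -0.002, 1, -0.007, 0, 0.0395, 0, -0.547, -0.002, 1, -0.007, 0, 0.0395, 0, -0.547, -0.002, 1, -0.007, 0, 0.0395, 0, -0.547, -0.002, 1]}}

```text
t: 10.07
tool_pos: [0.5446, -0.161, 0.0183]
orientation: [2.178, 1.898, -0.381]
force: [0.2, 0.1, -0.1]
opening: 0.093
gripper_force: 0.0
```

Emit:
{"name": "move_arm", "arguments": {"deltas": [0, 0, 0, 0, 0, 0, 0.5, 0, 0, 0, 0, 0, 0, 0.5, 0, 0, 0, 0, 0, 0, 0.5, 0, 0, 0, 0, 0, 0, 0.5, 0, 0, 0, 0, 0, 0, 0.5, 0, 0, 0, 0, 0, 0, 0.5], "squeeze": 40}}

```text
t: 10.82
tool_pos: [0.5445, -0.1602, 0.0182]
orientation: [2.177, 1.899, -0.382]
force: [-1.3, -0.3, 1.6]
opening: 0.0597
gripper_force: 40.0
```

Run:
```python
from h import *
s,p,Q=pose();print(np.round(s["q"],3),p,s["gripper_force"],s["force"],s["opening"])
print("actual grasp pt",p-.008*Q[:,2])
im,W=wcloud("w5"); print(rectxy(W,(.5444,-.158),.1,.036,.055))
g=[.5447,-.1587]
print(gplan([.545,-.1587,.12],-7.9,-20),gplan([.545,.0,.12],-4,-20))
```

```text
[-0.156  0.27   1.783 -0.389  1.113  0.157] [ 0.54452655 -0.16020941  0.01817821] 39.99836817383766 [-1.31091218 -0.32574223  1.56468868] 0.05967086061468502
actual grasp pt [ 0.5448962  -0.15751303  0.02570103]
{'c': (549.9, -121.7), 'L': 92.4, 'W': 70.1, 'ang': 172.4, 'zmed': 44.9, 'n': 31892}
(array([-0.0332,  0.0003, -0.0883]), array([ 0.0005, -0.002 ,  0.0018])) (array([ 0.1147, -0.021 , -0.1418]), array([-0.0228, -0.002 , -0.0622]))
```

Emit:
{"name": "move_arm", "arguments": {"deltas": [-0.003, 0, -0.009, 0, 0, 0, 0.5, -0.009, 0, -0.025, 0, 0, 0, 0.5, -0.019, 0, -0.05, 0, 0, 0, 0.5, -0.028, 0, -0.075, 0, 0, 0, 0.5, -0.033, 0, -0.088, 0, 0, 0, 0.5, -0.033, 0, -0.088, 0, 0, 0, 0.5]}}

```text
t: 11.62
tool_pos: [0.5454, -0.1614, 0.1137]
orientation: [2.176, 1.898, -0.379]
force: [-0.8, 0.1, -4.8]
opening: 0.0599
gripper_force: 40.0
```

Run:
```python
from h import *
s,p,Q=pose();print(p,s["force"],s["wrist_torque"])
im,d=robot.read_camera("scene");cv2.imwrite("pics/s6.png",cv2.resize(im[120:340,150:420][:,:,::-1],None,fx=2.6,fy=2.6))
print(gplan([.545,.01,.13],-7.9,-20),gplan([.545,.01,.13],-7.9,70),gplan([.545,.01,.078],-7.9,70))
```

```text
[ 0.54538046 -0.16140291  0.11368544] [-0.76838303  0.13855436 -4.80910528] [ 0.30478136  0.01924974 -0.0428278 ]
(array([ 0.1535, -0.0227, -0.0664]), array([ 0.0011, -0.0022,  0.0015])) (array([ 0.1616, -0.0227, -0.0744]), array([-3.0000e-04,  1.5686e+00,  2.0000e-03])) (array([ 0.1792, -0.0227, -0.0255]), array([-3.0000e-04,  1.5686e+00,  2.0000e-03]))
```

View pics/s6.png

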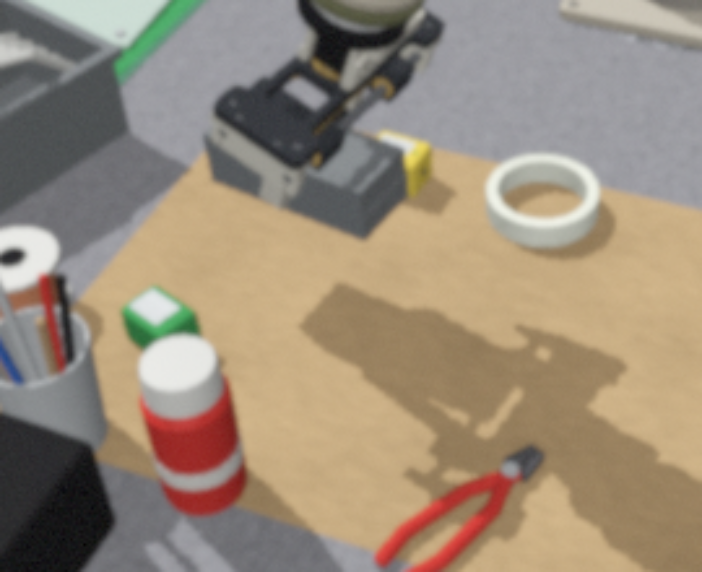

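Emit:
{"name": "move_arm", "arguments": {"deltas": [0.02, -0.003, -0.009, 0, 0, 0, 0.5, 0.05, -0.008, -0.022, 0, 0, 0, 0.5, 0.09, -0.014, -0.04, 0, 0, 0, 0.5, 0.125, -0.019, -0.056, 0, 0, 0, 0.5, 0.148, -0.022, -0.065, 0, 0, 0, 0.5, 0.1535, -0.0227, -0.0665, 0, 0, 0, 0.5, 0.1535, -0.0227, -0.0665, 0, 0.08, 0, 0.5, 0.154, -0.0227, -0.0665, 0, 0.2, 0, 0.5, 0.1545, -0.0227, -0.0667, 0, 0.32, 0, 0.5, 0.155, -0.0227, -0.067, 0, 0.44, 0, 0.5, 0.156, -0.0227, -0.0675, 0, 0.54, 0, 0.5, 0.1565, -0.0227, -0.068, 0, 0.6, 0, 0.5]}}

```text
t: 13.18
tool_pos: [0.5441, 0.0087, 0.1216]
orientation: [-2.233, -1.943, -0.284]
force: [0.4, 0.6, -3.8]
opening: 0.0602
gripper_force: 40.0
```

Run:
```python
from h import *
s,p,Q=pose();print(p,np.round(s["q"],2),s["force"],s["opening"],p-.008*Q[:,2])
print(gplan([.545,.01,.13],-7.9,70),gplan([.545,.01,.078],-7.9,70))
```

```text
[0.54408189 0.00871813 0.12157911] [-0.25  0.06  1.79  0.26  1.33 -0.18] [ 0.35309387  0.5789502  -3.80716537] 0.06019815010299171 [0.54381629 0.00672178 0.12932147]
(array([ 0.0101,  0.0007, -0.0033]), array([-9.000e-04,  9.673e-01, -1.400e-03])) (array([-0.003 ,  0.0008,  0.0471]), array([-9.000e-04,  9.673e-01, -1.400e-03]))
```

Emit:
{"name": "move_arm", "arguments": {"deltas": [0.001, 0, 0, 0, 0.08, 0, 0.5, 0.002, 0, 0, 0, 0.2, 0, 0.5, 0.003, 0, 0, 0, 0.32, 0, 0.5, 0.004, 0, -0.001, 0, 0.44, 0, 0.5, 0.005, 0, -0.001, 0, 0.56, 0, 0.5, 0.007, 0, -0.002, 0, 0.68, 0, 0.5, 0.008, 0, -0.002, 0, 0.8, 0, 0.5, 0.009, 0, -0.003, 0, 0.9, 0, 0.5, 0.01, 0.0007, -0.0033, 0, 0.96, 0, 0.5, 0.01, 0.0007, -0.0033, 0, 0.967, 0, 0.5, 0.01, 0.0007, -0.0033, 0, 0.967, 0, 0.5]}}

```text
t: 14.55
tool_pos: [0.5467, 0.0188, 0.1279]
orientation: [-1.582, -1.378, -1.103]
force: [0.2, 0.1, -3.5]
opening: 0.0598
gripper_force: 40.0
```

Run:
```python
from h import *
s,p,Q=pose();print(p,np.round(s["q"],2),s["force"],s["opening"],p-.008*Q[:,2])
im,d=robot.read_camera("scene");cv2.imwrite("pics/s7.png",cv2.resize(im[60:340,200:520][:,:,::-1],None,fx=2.1,fy=2.1))
W=cloud("scene",d); 
m=(W[...,0]>.49)&(W[...,0]<.62)&(W[...,1]>-.02)&(W[...,1]<.045)&(W[...,2]>.02)&(W[...,2]<.23)
print(m.sum(),np.percentile(W[m],[1,99],axis=0))
print(gplan([.545,.01,.078],-7.9,70),gplan([.545,.01,.07],-7.9,70))
```

```text
[0.54670528 0.01875285 0.12787797] [-0.66  0.53  1.68  0.97  1.74 -0.79] [ 0.19709768  0.05343285 -3.49131231] 0.059824266956880166 [0.54568495 0.01131432 0.13063973]
2774 [[ 0.52062381 -0.01632717  0.06106149]
 [ 0.59228649  0.04163562  0.20169814]]
(array([-0.0503, -0.0007,  0.0169]), array([-0.0015,  0.0036,  0.0008])) (array([-0.0579, -0.0007,  0.0197]), array([-0.0015,  0.0036,  0.0008]))
```

View pics/s7.png

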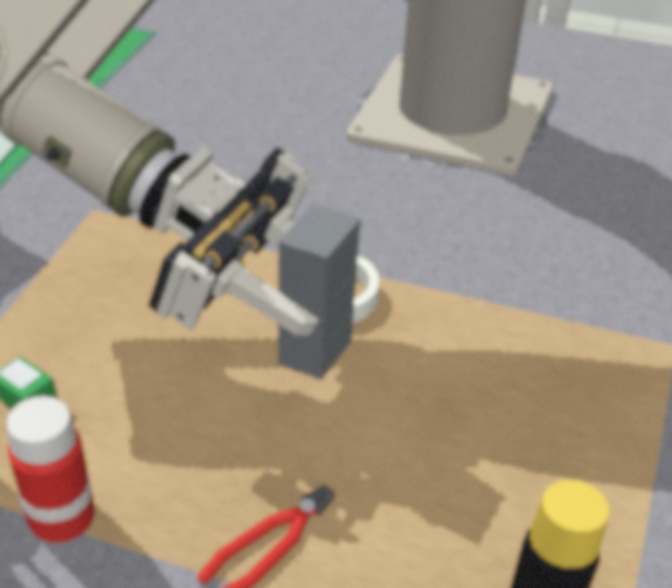

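Emit:
{"name": "move_arm", "arguments": {"deltas": [-0.012, 0, 0.004, 0, 0, 0, 0.5, -0.028, 0, 0.009, 0, 0, 0, 0.5, -0.042, 0, 0.014, -0.001, 0.003, 0, 0.5, -0.05, 0, 0.017, -0.001, 0.003, 0, 0.5, -0.0545, 0, 0.0185, -0.001, 0.003, 0, 0.5, -0.0555, 0, 0.0188, -0.001, 0.003, 0, 0.5, -0.0555, 0, 0.0188, -0.001, 0.003, 0, 0.5]}}

```text
t: 15.48
tool_pos: [0.5469, 0.0176, 0.0701]
orientation: [-1.578, -1.376, -1.107]
force: [-0.2, -0.9, -3.1]
opening: 0.0596
gripper_force: 40.0
```

Emit:
{"name": "move_arm", "arguments": {"deltas": [-0.001, 0, 0.0003, 0, 0, 0, 0.5, -0.002, 0, 0.0007, 0, 0, 0, 0.5, -0.0028, 0, 0.001, 0, 0, 0, 0.5, -0.0028, 0, 0.001, 0, 0, 0, 0.5]}}

```text
t: 15.98
tool_pos: [0.5469, 0.0175, 0.0689]
orientation: [-1.576, -1.376, -1.109]
force: [-4.0, -2.7, 9.5]
opening: 0.0597
gripper_force: 40.0
```

Run:
```python
from h import *
s,p,Q=pose();print(p,s["force"],p-.008*Q[:,2],np.rad2deg(np.arctan2(-Q[2,0],-Q[2,2])))
im,d=robot.read_camera("scene")
W=cloud("scene",d); 
m=(W[...,0]>.49)&(W[...,0]<.62)&(W[...,1]>-.02)&(W[...,1]<.045)&(W[...,2]>-.01)&(W[...,2]<.23)
print(m.sum(),np.percentile(W[m],[1,99],axis=0))
```

```text
[0.54694631 0.01750104 0.06891966] [-4.01682692 -2.67263482  9.48536266] [0.54591877 0.01004439 0.07162937] -70.20141172986223
3154 [[ 0.50800599 -0.01814348 -0.00236678]
 [ 0.61728991  0.04369026  0.14266152]]
```

Emit:
{"name": "move_arm", "arguments": {"deltas": [0.0015, 0, -0.0005, 0, 0, 0, 0.5, 0.0015, 0, -0.0005, 0, 0, 0, 0.5], "squeeze": 10}}

```text
t: 16.27
tool_pos: [0.5469, 0.0177, 0.0689]
orientation: [-1.578, -1.376, -1.107]
force: [-0.1, -1.3, 0.4]
opening: 0.0603
gripper_force: 10.0
```

Emit:
{"name": "move_arm", "arguments": {"deltas": [0, 0, 0, 0, 0, 0, 0.75, 0, 0, 0, 0, 0, 0, 0.85, 0, 0, 0, 0, 0, 0, 1, 0, 0, 0, 0, 0, 0, 1, 0, 0, 0, 0, 0, 0, 1]}}

```text
t: 16.9
tool_pos: [0.5466, 0.0179, 0.0684]
orientation: [-1.578, -1.376, -1.107]
force: [-0.5, -0.5, 1.1]
opening: 0.0929
gripper_force: 0.0
```

Run:
```python
from h import *
s,p,Q=pose();print(p,s["force"],s["opening"])
im,d=robot.read_camera("scene");cv2.imwrite("pics/s8.png",cv2.resize(im[120:320,280:440][:,:,::-1],None,fx=3,fy=3))
W=cloud("scene",d); 
m=(W[...,0]>.49)&(W[...,0]<.62)&(W[...,1]>-.02)&(W[...,1]<.055)&(W[...,2]>.13)&(W[...,2]<.18)
print(m.sum(),np.percentile(W[m],[1,50,99],axis=0),cv2.minAreaRect((W[m][:,:2]*1000).astype(np.float32)))
```

```text
[0.54662274 0.01785864 0.0684414 ] [-0.48552228 -0.45369979  1.14712772] 0.09290158828984338
692 [[ 0.51804758 -0.01036184  0.13030393]
 [ 0.55394758  0.01619791  0.14007197]
 [ 0.58003014  0.03982216  0.14234622]] ((548.8182373046875, 14.646673202514648), (47.70791244506836, 63.6874885559082), 83.06271362304688)
```

View pics/s8.png

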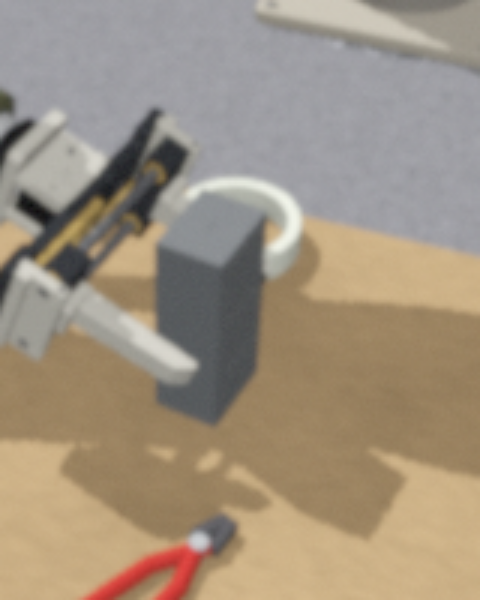

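Run:
```python
from h import *
s,p,Q=pose()
print(plan(p-.12*Q[:,2],Q))
for g,t in(([.545,-.1,.2],50),([.545,-.08,.26],30),([.546,0.03,.28],0)): print(g,t,plan(g,down(-7.9,t)))
```

```text
(array([-0.  , -0.  , -0.12]), array([0., 0., 0.]))
[0.545, -0.1, 0.2] 50 (array([ 0.0838,  0.0145, -0.1548]), array([-0.0007, -0.3503,  0.0007]))
[0.545, -0.08, 0.26] 30 (array([ 0.147 ,  0.0118, -0.1566]), array([-6.000e-04, -6.994e-01,  8.000e-04]))
[0.546, 0.03, 0.28] 0 (array([ 0.203 , -0.0023, -0.0609]), array([-4.000e-04, -1.223e+00,  1.000e-03]))
```

Emit:
{"name": "move_arm", "arguments": {"deltas": [0, 0, -0.025, 0, 0, 0, 1, 0, 0, -0.07, 0, 0, 0, 1, 0, 0, -0.12, 0, 0, 0, 1, 0.04, 0.007, -0.14, 0, -0.17, 0, 1, 0.084, 0.0145, -0.155, 0, -0.35, 0, 1, 0.115, 0.013, -0.156, 0, -0.53, 0, 1, 0.147, 0.012, -0.1566, 0, -0.7, 0, 1, 0.166, 0.007, -0.125, 0, -0.87, 0, 1, 0.185, 0.002, -0.093, 0, -1.05, 0, 1, 0.203, -0.002, -0.061, 0, -1.22, 0, 1, 0.203, -0.002, -0.061, 0, -1.22, 0, 1]}}

```text
t: 18.32
tool_pos: [0.5465, 0.0365, 0.2827]
orientation: [2.356, 2.076, 0.006]
force: [-0.1, 0.0, 0.2]
opening: 0.0934
gripper_force: 0.0
```

Run:
```python
from h import *
s,p,Q=pose();print(p,np.round(s["q"],2))
g=np.array([.546,.0135,.0705]);Rt=down(-7.9,-55);z=Rt[:,2];g=g-.002*z
for q,t in(([.547,.13,.28],-15),([.548,.18,.22],-40)): print(q,t,plan(q,down(-7.9,t)))
print("pre",g-.12*z,gplan(g-.12*z,-7.9,-55)); print("grasp",gplan(g,-7.9,-55))
```

```text
[0.54652211 0.03651276 0.28270077] [-0.03 -0.03  1.56  0.    1.61  0.1 ]
[0.547, 0.13, 0.28] -15 (array([ 0.0928, -0.0113,  0.0028]), array([ 0.0051, -0.2638,  0.0114]))
[0.548, 0.18, 0.22] -40 (array([ 0.1424, -0.0168,  0.0629]), array([ 0.0076, -0.7001,  0.0102]))
pre [0.55973573 0.1124881  0.14047633] (array([0.0702, 0.003 , 0.147 ]), array([ 0.009 , -0.9619,  0.0093]))
grasp (array([-0.0282,  0.0015,  0.2156]), array([ 0.009 , -0.9619,  0.0093]))
```

Emit:
{"name": "move_arm", "arguments": {"deltas": [0.05, -0.005, 0.002, 0, -0.13, 0.005, 1, 0.093, -0.011, 0.003, 0, -0.27, 0.01, 1, 0.12, -0.014, 0.03, 0, -0.45, 0.01, 1, 0.142, -0.017, 0.063, 0.005, -0.63, 0.01, 1, 0.13, -0.01, 0.09, 0.007, -0.8, 0.01, 1, 0.1, -0.003, 0.12, 0.009, -0.96, 0.009, 1, 0.0702, 0.003, 0.147, 0.009, -0.962, 0.009, 1, 0.0702, 0.003, 0.147, 0.009, -0.962, 0.009, 1, 0.0702, 0.003, 0.147, 0.009, -0.962, 0.009, 1]}}

```text
t: 19.45
tool_pos: [0.5596, 0.0984, 0.1346]
orientation: [1.787, 1.536, -0.93]
force: [0.0, 0.1, -0.0]
opening: 0.0931
gripper_force: 0.0
```

Run:
```python
from h import *
s,p,Q=pose();print(p,np.round(s["q"],2))
im,W=wcloud("w9");cv2.imwrite("pics/w9c.png",im[:,:,::-1])
a=np.deg2rad(-7.9);w=np.array([np.cos(a),np.sin(a)]);n=np.array([-np.sin(a),np.cos(a)])
D=W[...,:2]-[.546,.0135];X=D@w*1000;N=D@n*1000;Z=W[...,2]*1000
m=(abs(X)<50)&(N>-60)&(N<60)&(Z>15)&(Z<160); 
f=m&(N>5)&(Z<130);t=m&(Z>136)
for zl in(20,60,100,115):
  k=f&(Z>zl)&(Z<zl+15); 
  if k.sum(): print("face",zl,k.sum(),np.round(np.percentile(N[k],[2,50,98]),1),np.round(np.percentile(X[k],[1,99]),1))
if t.sum(): print("top",np.round(np.percentile(N[t],[.5,99.5]),1),np.round(np.percentile(X[t],[.5,99.5]),1),np.median(Z[t]))
g=np.array([.546,.0135,.0705]);z=down(-7.9,-55)[:,2];g=g-.002*z
print("grasp",gplan(g,-7.9,-55))
```

```text
[0.55964895 0.09838458 0.13464164] [ 0.51  0.67  1.28 -0.73  1.83  0.71]
face 20 1484 [22.  23.3 24.6] [-29.   29.6]
face 60 1816 [21.9 23.3 24.6] [-29.2  29.9]
face 100 2096 [21.7 23.2 24.6] [-29.3  29.9]
face 115 2196 [21.8 23.3 24.6] [-28.8  29.8]
top [-15.2  24.5] [-29.3  30. ] 139.95250483838538
grasp (array([ 0.003 , -0.0009,  0.1143]), array([-0.0113, -0.0031, -0.0066]))
```

View pics/w9c.png

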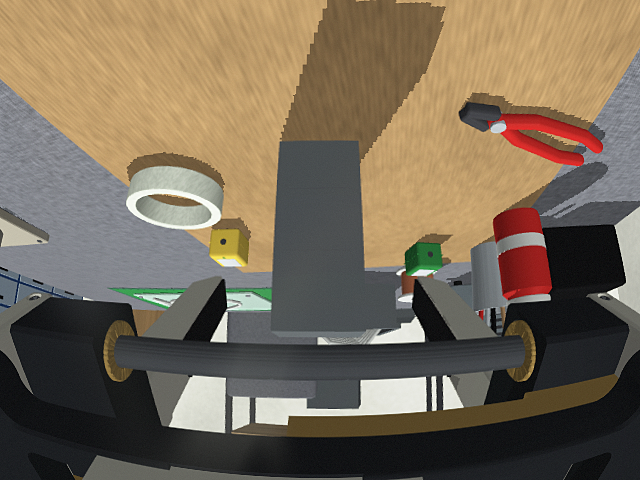

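The wrist view shows the pack standing upright and almost shut at (320,230), with the fingers either side. I'll grasp it now.

Emit:
{"name": "move_arm", "arguments": {"deltas": [0, 0, 0.03, -0.005, -0.003, -0.003, 1, 0.001, -0.0005, 0.065, -0.011, -0.003, -0.006, 1, 0.002, -0.0009, 0.095, -0.011, -0.003, -0.006, 1, 0.003, -0.0009, 0.1143, -0.011, -0.003, -0.006, 1, 0.003, -0.0009, 0.1143, -0.011, -0.003, -0.006, 1, 0.003, -0.0009, 0.1143, -0.011, -0.003, -0.006, 1]}}

```text
t: 20.25
tool_pos: [0.5452, 0.0097, 0.0664]
orientation: [1.77, 1.545, -0.923]
force: [-1.0, -0.4, -0.1]
opening: 0.0927
gripper_force: 0.0
```

Run:
```python
from h import *
s,p,Q=pose();print(p,p-.008*Q[:,2],s["force"])
g=np.array([.546,.0135,.0705]);z=down(-7.9,-55)[:,2];g=g-.002*z
print("grasp",g,gplan(g,-7.9,-55))
```

```text
[0.54517372 0.00966241 0.06644836] [0.54606293 0.0161592  0.07103104] [-0.96454971 -0.35341592 -0.14227369]
grasp [0.54622518 0.01512276 0.07164715] (array([-0.0011,  0.0003,  0.0005]), array([0.0015, 0.0009, 0.0012]))
```

Emit:
{"name": "move_arm", "arguments": {"deltas": [0, 0, 0, 0, 0, 0, 0.7, 0, 0, 0, 0, 0, 0, 0.5, 0, 0, 0, 0, 0, 0, 0.5, 0, 0, 0, 0, 0, 0, 0.5, 0, 0, 0, 0, 0, 0, 0.5, 0, 0, 0, 0, 0, 0, 0.5], "squeeze": 40}}

```text
t: 21.0
tool_pos: [0.5446, 0.0088, 0.0654]
orientation: [1.77, 1.545, -0.924]
force: [2.8, -0.1, 1.7]
opening: 0.0598
gripper_force: 40.0
```

Run:
```python
from h import *
s,p,Q=pose();print(p,p-.008*Q[:,2],s["force"],s["opening"],s["gripper_force"])
im,d=robot.read_camera("scene");cv2.imwrite("pics/s10.png",cv2.resize(im[100:340,240:480][:,:,::-1],None,fx=2.5,fy=2.5))
W=cloud("scene",d); 
m=(W[...,0]>.49)&(W[...,0]<.62)&(W[...,1]>-.03)&(W[...,1]<.055)&(W[...,2]>.134)&(W[...,2]<.147)
print(m.sum(),cv2.minAreaRect((W[m][:,:2]*1000).astype(np.float32)))
g=np.array([.546,.0152,.13]);print(gplan(g,-7.9,-55),gplan(g,-7.9,35),gplan([.546,.0152,.03],-7.9,35))
```

```text
[0.54458786 0.00881276 0.0654314 ] [0.54548268 0.01531287 0.07000829] [ 2.8112137  -0.12252949  1.74921057] 0.059750942783558886 39.99432519078255
679 ((563.7432250976562, 24.676448822021484), (71.54118347167969, 95.4173355102539), 83.06041717529297)
(array([-0.0492,  0.0004, -0.0343]), array([0.0009, 0.0018, 0.0022])) (array([-0.0412,  0.0005, -0.0423]), array([-1.0000e-03,  1.5726e+00,  2.5000e-03])) (array([0.0408, 0.0006, 0.0149]), array([-1.0000e-03,  1.5726e+00,  2.5000e-03]))
```

Emit:
{"name": "move_arm", "arguments": {"deltas": [-0.004, 0, -0.003, 0, 0, 0, 0.5, -0.012, 0, -0.008, 0, 0, 0, 0.5, -0.025, 0, -0.017, 0, 0, 0, 0.5, -0.04, 0, -0.028, 0, 0, 0, 0.5, -0.049, 0, -0.034, 0, 0, 0, 0.5, -0.049, 0, -0.034, 0, 0, 0, 0.5]}}

```text
t: 21.8
tool_pos: [0.545, 0.0089, 0.1264]
orientation: [1.771, 1.544, -0.922]
force: [0.2, 0.8, -4.7]
opening: 0.0599
gripper_force: 40.0
```

Run:
```python
from h import *
s,p,Q=pose();print(p,p-.008*Q[:,2],s["force"],s["opening"])
g=np.array([.546,.0152,.13]);print(gplan(g,-7.9,35))
```

```text
[0.54504915 0.00890744 0.12638111] [0.54593737 0.01540328 0.13096534] [ 0.24278294  0.78242294 -4.65113629] 0.05988642658906169
(array([ 0.0087,  0.0001, -0.0073]), array([8.0000e-04, 1.5715e+00, 1.8000e-03]))
```

Emit:
{"name": "move_arm", "arguments": {"deltas": [0, 0, 0, 0, 0.06, 0, 0.5, 0.001, 0, -0.0005, 0, 0.17, 0, 0.5, 0.001, 0, -0.001, 0, 0.3, 0, 0.5, 0.002, 0, -0.0015, 0, 0.43, 0, 0.5, 0.003, 0, -0.002, 0, 0.56, 0, 0.5, 0.004, 0, -0.0025, 0, 0.69, 0, 0.5, 0.0045, 0, -0.003, 0, 0.82, 0, 0.5, 0.005, 0, -0.004, 0, 0.95, 0, 0.5, 0.006, 0, -0.005, 0, 1.08, 0, 0.5, 0.007, 0, -0.006, 0, 1.2, 0, 0.5, 0.0075, 0, -0.006, 0, 1.3, 0, 0.5, 0.008, 0, -0.0065, 0, 1.36, 0, 0.5]}}

```text
t: 23.3
tool_pos: [0.5445, 0.0175, 0.121]
orientation: [-2.145, -1.868, -0.43]
force: [0.6, -0.7, -4.1]
opening: 0.06
gripper_force: 40.0
```

Run:
```python
from h import *
s,p,Q=pose();print(p,p-.008*Q[:,2],s["force"],s["opening"],np.round(s["q"],2))
for z in(.13,.04,.03): print(gplan([.546,.0152,z],-7.9,35))
```

```text
[0.54450842 0.01752456 0.12095952] [0.54411423 0.01443575 0.12832863] [ 0.57990024 -0.74964062 -4.08941364] 0.060027299664020574 [-0.33  0.08  1.8   0.4   1.36 -0.29]
(array([ 0.0033,  0.0018, -0.0013]), array([-0.0041,  0.2111, -0.0016]))
(array([-0.0318,  0.0022,  0.0816]), array([-0.0041,  0.2111, -0.0016]))
(array([-0.0357,  0.0022,  0.0908]), array([-0.0041,  0.2111, -0.0016]))
```

Emit:
{"name": "move_arm", "arguments": {"deltas": [0.001, 0.001, 0, 0, 0.1, 0, 0.5, 0.003, 0.0018, -0.001, -0.004, 0.19, -0.0016, 0.5, 0.002, 0.0018, 0.004, -0.004, 0.211, -0.0016, 0.5, -0.005, 0.002, 0.018, -0.004, 0.211, -0.0016, 0.5, -0.015, 0.002, 0.04, -0.004, 0.211, -0.0016, 0.5, -0.025, 0.002, 0.065, -0.004, 0.211, -0.0016, 0.5, -0.032, 0.0022, 0.0816, -0.004, 0.211, -0.0016, 0.5, -0.034, 0.0022, 0.086, -0.004, 0.211, -0.0016, 0.5, -0.034, 0.0022, 0.086, -0.004, 0.211, -0.0016, 0.5]}}

```text
t: 24.42
tool_pos: [0.5479, 0.0202, 0.0295]
orientation: [-2.013, -1.757, -0.635]
force: [0.2, 0.3, -2.7]
opening: 0.0599
gripper_force: 40.0
```

Run:
```python
from h import *
s,p,Q=pose();print(p,p-.008*Q[:,2],s["force"],s["opening"])
def topplane(W,lo,hi):
    m=(np.hypot(W[...,0]-.546,W[...,1]-.015)<.075)&(W[...,2]>lo)&(W[...,2]<hi);q=W[m]
    c=np.median(q,0);k,*_=np.linalg.lstsq(np.c_[q[:,:2]-[.546,.015],np.ones(len(q))],q[:,2],rcond=None)
    print(len(q),np.round(k,4))
im,W=wcloud("w11");topplane(W,.04,.065)
a=np.deg2rad(-7.9);w=np.array([np.cos(a),np.sin(a)]);n=np.array([-np.sin(a),np.cos(a)])
D=W[...,:2]-[.546,.0152];X=D@w*1000;N=D@n*1000;Z=W[...,2]*1000
for lo in range(-80,90,15):
    k=(abs(X)<25)&(N>lo)&(N<lo+15)&(Z>38)&(Z<70)
    if k.sum()>20: print(lo,k.sum(),np.round(np.percentile(Z[k],[5,50,95]),1))
print(plan(p+[0,0,-.006],down(-7.9,35)))
```

```text
[0.5479178  0.02023055 0.02948852] [0.54728287 0.01569834 0.03605022] [ 0.20243519  0.2768596  -2.67597445] 0.05986356740453043
36088 [-0.0015 -0.002   0.0563]
-50 2228 [55.4 56.5 57.6]
-35 2375 [55.3 56.5 57.6]
-20 3140 [55.4 56.5 57.6]
-5 4836 [55.4 56.5 57.6]
10 4458 [55.2 56.3 57.4]
25 4125 [55.3 56.4 57.4]
40 3668 [55.6 56.5 57.5]
55 3133 [55.4 56.4 57.3]
70 229 [55.  55.8 56.7]
(array([-0.0037, -0.0005,  0.0055]), array([0.0017, 0.0021, 0.0028]))
```

Emit:
{"name": "move_arm", "arguments": {"deltas": [-0.0015, 0, 0.002, 0, 0, 0, 0.5, -0.003, 0, 0.0041, 0, 0, 0, 0.5, -0.0042, 0, 0.006, 0, 0, 0, 0.5, -0.005, 0, 0.007, 0, 0, 0, 0.5, -0.0052, 0, 0.0074, 0, 0, 0, 0.5]}}

```text
t: 25.1
tool_pos: [0.5478, 0.0201, 0.0204]
orientation: [-2.014, -1.756, -0.635]
force: [-0.9, 0.1, -3.7]
opening: 0.0597
gripper_force: 40.0
```

Emit:
{"name": "move_arm", "arguments": {"deltas": [-0.0005, 0, 0.0007, 0, 0, 0, 0.5, -0.0009, 0, 0.0012, 0, 0, 0, 0.5, -0.0009, 0, 0.0012, 0, 0, 0, 0.5]}}

```text
t: 25.48
tool_pos: [0.5478, 0.02, 0.019]
orientation: [-2.013, -1.757, -0.635]
force: [-0.7, 0.3, -3.2]
opening: 0.0596
gripper_force: 40.0
```

Emit:
{"name": "move_arm", "arguments": {"deltas": [-0.0004, 0, 0.0006, 0, 0, 0, 0.5, -0.0007, 0, 0.001, 0, 0, 0, 0.5, -0.0007, 0, 0.001, 0, 0, 0, 0.5]}}

```text
t: 25.85
tool_pos: [0.548, 0.02, 0.0183]
orientation: [-2.013, -1.757, -0.635]
force: [-3.4, -2.3, 4.7]
opening: 0.06
gripper_force: 40.0
```

Contact reached. I'll ease off the grip, open, and retract along the tool axis.

Emit:
{"name": "move_arm", "arguments": {"deltas": [0, 0, 0, 0, 0, 0, 0.5, 0, 0, 0, 0, 0, 0, 0.5], "squeeze": 8}}

```text
t: 26.1
tool_pos: [0.548, 0.02, 0.0182]
orientation: [-2.013, -1.757, -0.635]
force: [-3.5, -1.1, 5.5]
opening: 0.0601
gripper_force: 8.0
```

Emit:
{"name": "move_arm", "arguments": {"deltas": [0, 0, 0, 0, 0, 0, 0.75, 0, 0, 0, 0, 0, 0, 1, 0, 0, 0, 0, 0, 0, 1, 0, 0, 0, 0, 0, 0, 1, 0, 0, -0.02, 0, 0, 0, 1, 0, 0, -0.06, 0, -0.1, 0, 1, 0, 0, -0.1, 0, -0.27, 0, 1, 0, 0, -0.12, 0, -0.44, 0, 1, 0, 0, -0.12, 0, -0.61, 0, 1, 0, 0, -0.12, 0, -0.61, 0, 1]}}

```text
t: 27.35
tool_pos: [0.5394, -0.0462, 0.1185]
orientation: [2.36, 2.066, 0.003]
force: [-0.7, -0.2, -0.0]
opening: 0.0932
gripper_force: 0.0
```

Run:
```python
from h import *
s,p,Q=pose();print(p,s["force"])
im,W=wcloud("w12")
print(rectxy(W,(.548,.018),.1,.036,.055));print(rectxy(W,(.548,.018),.1,.01,.055))
print(plan([.548,.018,.15],down(-7.9)))
```

```text
[ 0.53937455 -0.04618313  0.11847889] [-0.71340571 -0.2460134  -0.04576197]
{'c': (547.5, 15.5), 'L': 141.8, 'W': 60.7, 'ang': 82.0, 'zmed': 45.0, 'n': 21431}
{'c': (547.5, 15.5), 'L': 141.8, 'W': 60.7, 'ang': 82.0, 'zmed': 45.0, 'n': 21431}
(array([ 0.0654,  0.0007, -0.0326]), array([ 0.0031, -0.0009,  0.0041]))
```

Run:
```python
from h import *
for z in(.118,.037): print(plan([.547,.0145,z],down(-8)))
```

```text
(array([ 0.0618,  0.0001, -0.0006]), array([ 0.0031, -0.001 ,  0.0059]))
(array([ 0.0617, -0.0001,  0.0804]), array([ 0.0031, -0.001 ,  0.0059]))
```

Emit:
{"name": "move_arm", "arguments": {"deltas": [0.04, 0, 0, 0.003, -0.001, 0.006, 1, 0.0617, 0, 0.02, 0.003, -0.001, 0.006, 1, 0.0617, 0, 0.045, 0.003, -0.001, 0.006, 1, 0.0617, 0, 0.07, 0.003, -0.001, 0.006, 1, 0.0617, 0, 0.0804, 0.003, -0.001, 0.006, 1, 0.0617, 0, 0.0804, 0.003, -0.001, 0.006, 1, 0.0617, 0, 0.0804, 0.003, -0.001, 0.006, 1]}}

```text
t: 28.28
tool_pos: [0.5477, 0.0125, 0.0368]
orientation: [2.374, 2.056, -0.001]
force: [0.5, -0.0, 0.5]
opening: 0.0931
gripper_force: 0.0
```

Emit:
{"name": "move_arm", "arguments": {"deltas": [0, 0, 0, 0, 0, 0, 0.55, 0, 0, 0, 0, 0, 0, 0.55, 0, 0, 0, 0, 0, 0, 0.55, 0, 0, 0, 0, 0, 0, 0.55, 0, 0, 0, 0, 0, 0, 0.55], "squeeze": 12}}

```text
t: 28.9
tool_pos: [0.547, 0.0132, 0.0359]
orientation: [2.373, 2.057, -0.003]
force: [-1.3, 1.1, 2.3]
opening: 0.0595
gripper_force: 12.0
```

Emit:
{"name": "move_arm", "arguments": {"deltas": [0, 0, -0.002, 0, 0, 0, 0.55, 0, 0, -0.005, 0, 0, 0, 0.55, 0, 0, -0.009, 0, 0, 0, 0.55, 0, 0, -0.014, 0, 0, 0, 0.55, 0, 0, -0.02, 0, 0, 0, 0.55, 0, 0, -0.03, 0, 0, 0, 0.55, 0, 0, -0.05, 0, 0, 0, 0.55, 0, 0, -0.075, 0, 0, 0, 0.55, 0, 0, -0.075, 0, 0, 0, 0.55, 0, 0, -0.075, 0, 0, 0, 0.55]}}

```text
t: 30.15
tool_pos: [0.5467, 0.0132, 0.1102]
orientation: [2.374, 2.057, -0.004]
force: [-0.6, 0.6, -0.6]
opening: 0.0598
gripper_force: 12.0
```

Run:
```python
from h import *
s,p,Q=pose();print(p,s["force"],s["opening"])
im,d=robot.read_camera("scene");cv2.imwrite("pics/s13.png",cv2.resize(im[100:340,200:520][:,:,::-1],None,fx=2.2,fy=2.2))
W=cloud("scene",d);print(rectxy(W,(.547,.014),.1,.012,.05))
for z in(.11,.02,.014): print(plan([p[0],.215,z],down(-8)))
```

```text
[0.54667841 0.0131927  0.11018851] [-0.57966407  0.59688204 -0.55973417] 0.05979153409944079
{'c': (549.9, 15.9), 'L': 143.5, 'W': 63.8, 'ang': 82.8, 'zmed': 36.1, 'n': 1930}
(array([ 0.1998, -0.0283, -0.0007]), array([-0.0024,  0.0022, -0.0031]))
(array([ 0.2   , -0.0281,  0.0893]), array([-0.0024,  0.0022, -0.0031]))
(array([ 0.2   , -0.028 ,  0.0953]), array([-0.0024,  0.0022, -0.0031]))
```

View pics/s13.png

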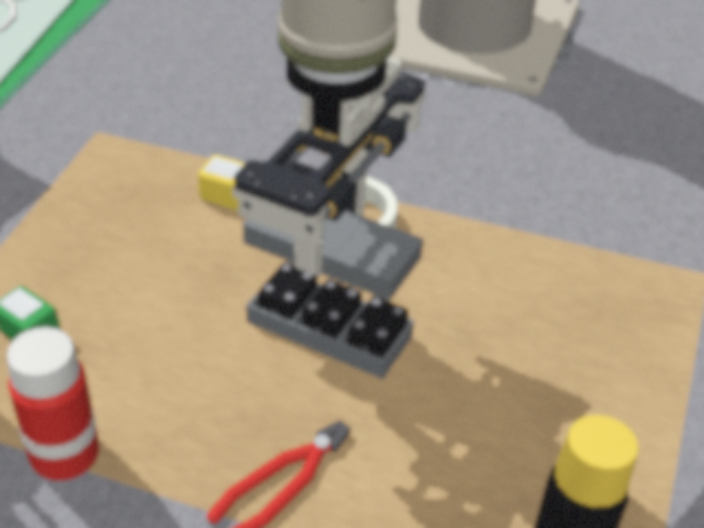

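Emit:
{"name": "move_arm", "arguments": {"deltas": [0.03, -0.004, 0, 0, 0, 0, 0.55, 0.075, -0.01, 0, 0, 0, 0, 0.55, 0.125, -0.017, 0, 0, 0, 0, 0.55, 0.17, -0.024, 0, -0.002, 0.002, -0.003, 0.55, 0.2, -0.028, 0.01, -0.002, 0.002, -0.003, 0.55, 0.2, -0.028, 0.035, -0.002, 0.002, -0.003, 0.55, 0.2, -0.028, 0.06, -0.002, 0.002, -0.003, 0.55, 0.2, -0.028, 0.08, -0.002, 0.002, -0.003, 0.55, 0.2, -0.028, 0.09, -0.002, 0.002, -0.003, 0.55, 0.2, -0.028, 0.0945, -0.002, 0.002, -0.003, 0.55, 0.2, -0.028, 0.0955, -0.002, 0.002, -0.003, 0.55, 0.2, -0.028, 0.0955, -0.002, 0.002, -0.003, 0.55]}}

```text
t: 31.7
tool_pos: [0.5483, 0.2151, 0.0157]
orientation: [2.37, 2.06, 0.003]
force: [0.2, -0.8, -0.9]
opening: 0.0595
gripper_force: 12.0
```

Emit:
{"name": "move_arm", "arguments": {"deltas": [0, 0, 0, 0, 0, 0, 0.75, 0, 0, 0, 0, 0, 0, 1, 0, 0, 0, 0, 0, 0, 1, 0, 0, 0, 0, 0, 0, 1, 0, 0, -0.03, 0, 0, 0, 1, 0, 0, -0.08, 0, 0, 0, 1, 0, 0, -0.13, 0, 0, 0, 1, 0, 0, -0.16, 0, 0, 0, 1, 0, 0, -0.16, 0, 0, 0, 1, 0, 0, -0.16, 0, 0, 0, 1]}}

```text
t: 32.95
tool_pos: [0.5468, 0.2148, 0.1736]
orientation: [2.371, 2.061, -0.001]
force: [-1.3, -0.2, -0.5]
opening: 0.0928
gripper_force: 0.0
```

Run:
```python
from h import *
s,p,Q=pose();print(s["t"],p)
im,d=robot.read_camera("scene");W=cloud("scene",d)
print(rectxy(W,(.547,.014),.09,.012,.06),rectxy(W,(.547,.215),.09,.01,.06))
im,W=wcloud();print(rectxy(W,(.547,.215),.09,.01,.06))
```

```text
32.95 [0.54683264 0.21480912 0.1735773 ]
{'c': (550.7, 16.3), 'L': 142.6, 'W': 62.8, 'ang': 83.4, 'zmed': 36.3, 'n': 1959} {'c': (550.6, 217.7), 'L': 141.4, 'W': 64.1, 'ang': 82.0, 'zmed': 22.1, 'n': 2013}
{'c': (548.7, 217.6), 'L': 141.3, 'W': 60.2, 'ang': 82.1, 'zmed': 22.5, 'n': 11307}
```

Both trays are flat and about 200 mm apart, and the gripper is clear of everything. I'll hand the job in.

```bash
python3 -c "
from plant import robot
print(robot.close_job())"
```

```text
the job is handed in; nothing more can be done
None
```

The job is handed in at about 33 s: all three bricks sit feet-up in the second tray, and the first tray lies flat on the bench about 200 mm away; the hand-in returned no verdict.

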